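Take the lock cap off the label rewinder's empty spindle

TASK

The label roll on one spindle of the rewinder has run out and only its bare brown core is left: take the lock cap off that spindle so the core can be changed. The cap may be right-handed or left-handed and nothing shows which, so try turning it one way and, if it is blocked, the other; once it is free lift it upright, straight up by about 10 cm, and finish while still holding it there above its spindle. Leave the cap on the full roll, the tape, the carton and the blue bin alone.

Things in the scene. Friction and masses are not known exactly. Their poses are not given: they have to be found in the camera images.
- cap: The lock cap to take off, on the bare core: black, round, 58 mm across, 28 mm high, with a red grip bar standing across its top. Origin: centre of its underside, 94 mm above the table when seated; z up. Loose, 0.08 to 0.17 kg, held only by two hidden inner lugs (quarter-turn thread). As found it is locked and cannot be pulled up.
- other_cap: An identical lock cap, seated on the spindle with the full roll; not to be touched. Origin and axes as for the first cap. It has the opposite hand, hidden likewise.
- empty_core: The bare brown cardboard core under the cap to be taken off: 48 mm across, 50 mm high, fixed. Origin: centre of its underside, 40 mm above the table, on the spindle's axis; z up. Axes parallel to the rewinder's; the bar of the locked cap lies along its x axis within 0.03 rad.
- full_roll: The full white label roll, 110 mm across and 50 mm high, fixed on the other spindle; origin at the centre of its underside, 40 mm above the table. Axes as the rewinder's.
- winder: The rewinder: low grey housing 200 mm (x) by 340 mm (y), 34 mm high, fixed; two spindles 85 mm either side of its centre along y, on 6 mm high turntables, and two thin pins 84 mm high at x = 60 mm, y = 12 mm either side. Origin: centre of its underside, at table height. Which spindle has the empty core is drawn anew each time.
- tape: Bystander: brown roll of packing tape lying flat, 96 mm across, 48 mm high; origin at the centre of its underside.
- carton: Bystander: small closed carton 110 x 80 x 60 mm; origin at the centre of its underside.
- bin: Bystander: small open blue bin 100 x 130 x 60 mm beyond the rewinder; origin at the centre of its underside.
- cap_grip (a point): Centre of the cap's red grip bar, 42.5 mm above the cap's origin. The bar is 46 mm long along the cap's x axis, 14 mm thick along its y axis and 31 mm high (27 to 58 mm above the cap's origin), to be pinched across its thickness from above. Turned on against a stop, it slips round in a moderate grip.
- cap_seat (a point): Where the underside of the cap sits on the spindle. From the locked position one way of turning, drawn anew each time, meets a firm stop after 0.1 to 0.2 rad; the other turns easily, without rising, to a second stop at about 1.05 rad. From 0.75 rad up to that stop (0.9 is best) the cap can be lifted straight off; the lugs clear the spindle after 20 mm.
There are look-alikes about, which are no part of the job. Leave any orange look-alike of the cap alone.

How it is judged (in metres and radians):
On the way, in this order (a step that is already met when the one before it is completed fails the run):
1. the cap is turned at least 0.55 rad from the locked position while still seated (angle between the x axis of cap and the x axis of empty_core, either way round above 0.55 rad and z of cap in the frame of empty_core below 0.064 m), for 0.05 s.
2. the cap is lifted off its spindle in the fingers, more than 30 mm above its seat (z of cap in the frame of empty_core above 0.084 m and contact force between cap and the fingers above 0.5 N), for 0.1 s.
At the end, for the whole second after the job is handed in: Cap held still in the fingers, upright within 0.3 rad, over 60 mm above its seat, within 50 mm of its spindle axis, touching nothing but the gripper. Other cap moved under 15 mm and turned under 0.3 rad; tape, carton and bin moved under 30 mm (z of cap in the frame of empty_core above 0.114 m and horizontal distance between cap and empty_core below 0.05 m and angle between cap's own z axis and vertical below 0.3 rad and contact force between cap and the fingers above 0.5 N and linear speed of cap below 0.03 m/s and contact force between cap and winder below 0.1 N and contact force between cap and empty_core below 0.1 N and contact force between cap and full_roll below 0.1 N and contact force between cap and other_cap below 0.1 N and distance of each of tape, carton, bin from where it was at the start of the episode below 0.03 m and distance of other_cap from where it was at the start of the episode below 0.015 m and angle between the x axis of other_cap and the x axis of full_roll, either way round below 0.3 rad); the arm keeps its last pose, push and grip.
It fails at once if tape, carton or bin disturbed (moved over 30 mm) (distance of any of tape, carton, bin from where it was at the start of the episode above 0.03 m).
It fails at once if the other cap moved or turned (distance of other_cap from where it was at the start of the episode above 0.015 m or angle between the x axis of other_cap and the x axis of full_roll, either way round above 0.3 rad).
It also fails if it takes over 38 s, if anything falls off the work surface, if the arm or the gripper's body presses on something with over 40 N, if the wrist force passes 120 N, or if a joint passes its speed limit or range.

ROBOT

A 6-joint arm with a two-finger parallel gripper is mounted at the origin on the work surface. World frame = base frame: x ahead of the robot, y to its left, z up, the work surface at z = 0. Lengths are in mm, angles in rad, forces in N, time in s.
With the tool pointing down it reaches from about 350 to 875 mm from the base axis. Payload 4.2 kg.
Tool frame: the origin (TCP) lies at the very end of the fingers, on their centre line; the grasp point (between the pads) lies arm.hold_point_z behind it (arm.hold_point_z is the distance from the TCP to the grasp point, in mm); y points along the fingers, x is the direction in which the jaws open and shut, and the axes are right-handed (so a half turn about y gives the same grasp; the last joint's range is limited). The gripper opens to 85 mm and grips with 20 to 120 N. Pads are 22 mm wide; open, the fingers measure 114 mm over their backs; the gripper's body (76 mm by 85 mm) begins 54 mm behind the grasp point. The pads swing forward as they close: fully open they stand 13 mm farther back than shut.
Start: joints at [-1.031, 0.385, 0.008, 0, -1.194, -0.259], TCP at [173.219, -600.495, 231.312] pointing down, gripper open.
Joint ranges: [-3.14, 3.14], [-1.21, 2.06], [-1.07, 1.41], [-3.16, 2.05], [-2.99, -0.16], [-3.1, 3.1]. Speed limits (rad/s): [2.79, 2.79, 3.14, 3.14, 3.14, 3.14].

INTERFACE

Orientations are given as a unit quaternion [x, y, z, w].
In Python, from bench import arm gives the robot as it stands.
- The arm moves only by the shell command python3 -m creep 'ROWS'. ROWS is JSON, a list of rows, each a list of 3 entries, a list of its own where there are three numbers: the shift along the world's x, y, z in mm, then the turn, a rotation vector about the world's x, y, z in rad, then the gripper command: -1 is shut, 1 is fully open, values between are in proportion. In form: [[[dx, dy, dz], [wx, wy, wz], jaw], ...]. A call has 1 to 12 rows; each row is the pose to reach, as a shift and turn from the pose commanded when the call began; what a row does not reach only later rows make up. A row lasts 1/12 s, in which the tool goes at most 41.7 mm and 7.16 degrees, less where a joint would pass 70% of its speed; a pose out of reach is approached as far as the arm can. A call with a gripper value outside its range is refused whole. The fingers move at their own pace and stop on an object; the grip force is fixed at half the most. Time passes only in rows, so rows that repeat a pose let the fingers close. It gives the time, the measured TCP pose, the force and the opening at its end, in the units of the state.
- arm.read_state(): the state, without advancing time (a new reading comes with each control period).
- arm.get_image(name): name is "scene" or "top" or "wrist"; returns (picture, depth): 480x640x3 uint8, red, green, blue; 480x640 float32, mm along the optical axis (not along the pixel's ray), 0 where there is no reading.
- arm.camera_params(name): a dict with "camera_matrix" (3x3 intrinsics, pixels), "extrinsics" (4x4, takes a point from world to camera coordinates); the wrist camera has in their place "T_tool_cam" (4x4, takes a point from camera to tool coordinates, whose origin is the TCP and whose axes are the tool frame's). Camera axes: x right, y down, z forward; pixel columns grow to the right and rows downward; lengths in mm; the calibration is good to about 2 mm. A picture is of the moment at which its call begins: read the wrist's pose just before it. camera_params takes no time and is no camera call.
- arm.job_done(): hands the job in, once; it reports no verdict.
The state is a dict: "clock": time; "joints": joint angles; "joint_vel": joint speeds; "joint_efforts": joint torques, N m; "position": TCP position; "ee_rot": TCP orientation; "contact_force": force on the tool from outside, world axes, zero at the start; "wrist_torque": the same for the moment, N m; "gripper_width": finger opening in mm.
Only numpy, scipy, OpenCV 4.12 (cv2) and the standard library are available. Lean on these libraries where they do the work, as an engineer would, in place of code of your own. Each camera call takes 0.05 s, during which the arm holds its last target.

## Working session

There is one attempt and no reset: what is moved stays moved. The work goes in short steps, Python scripts to look and compute and a shell command to move; the robot and the scene stay as the last step left them, time stands still between calls to the robot, and variables do not carry over. Pictures are saved under pics/ and viewed, and the job is handed in when it is done.

```bash
mkdir -p pics; ls; cat > h.py <<'E'
import numpy as np,cv2
from bench import arm
from scipy.spatial.transform import Rotation as R
E
python3 - <<'E'
from h import *
s=arm.read_state();print(s,arm.hold_point_z)
for n in("scene","top"):
    p,d=arm.get_image(n);cv2.imwrite(f"pics/{n}0.png",p[:,:,::-1]);np.savez(f"{n}0.npz",p=p,d=d)
    print(n,arm.camera_params(n))
E
```

```text
pics
{'clock': 0.0, 'joints': array([-1.03140190e+00,  3.85560558e-01,  6.59903364e-03, -5.24976473e-04,
       -1.19399836e+00, -2.58594654e-01]), 'joint_vel': array([ 0.00066647, -0.00016753, -0.00214366, -0.00054539,  0.00037533,
        0.00079402]), 'joint_efforts': array([-7.50273239e-05, -3.92287409e+01,  1.88397914e+01,  4.18631360e+00,
       -4.64227822e-03, -3.40176463e-06]), 'position': array([ 173.05500309, -599.94040962,  230.20483328]), 'ee_rot': array([ 0.42452146,  0.56545614, -0.56456001, -0.4258085 ]), 'contact_force': array([0.45328565, 0.78722781, 0.03153075]), 'wrist_torque': array([ 0.05488243, -0.05572752,  0.01820771]), 'gripper_width': 85.42175797536625} 18.700000000000003
scene {'camera_matrix': array([[598.91463238,   0.        , 323.41450162],
       [  0.        , 598.91463238, 236.12902744],
       [  0.        ,   0.        ,   1.        ]]), 'extrinsics': array([[ 8.09008656e-01,  5.87340668e-01, -2.31502747e-02,
        -4.93656363e+02],
       [ 3.07601149e-01, -4.56596982e-01, -8.34805803e-01,
        -5.44343503e+01],
       [-5.00885743e-01,  6.68244070e-01, -5.50057575e-01,
         1.54500570e+03],
       [ 0.00000000e+00,  0.00000000e+00,  0.00000000e+00,
         1.00000000e+00]])}
top {'camera_matrix': array([[486.9870517 ,   0.        , 311.50213541],
       [  0.        , 486.9870517 , 242.47058697],
       [  0.        ,   0.        ,   1.        ]]), 'extrinsics': array([[ 2.19582614e-02, -9.99748516e-01,  4.55396730e-03,
         1.69255496e+01],
       [-9.95716306e-01, -2.22784604e-02, -8.97368840e-02,
         5.79757322e+02],
       [ 8.98157720e-02, -2.56399354e-03, -9.95955096e-01,
         1.18840916e+03],
       [ 0.00000000e+00,  0.00000000e+00,  0.00000000e+00,
         1.00000000e+00]])}
```

View pics/scene0.png

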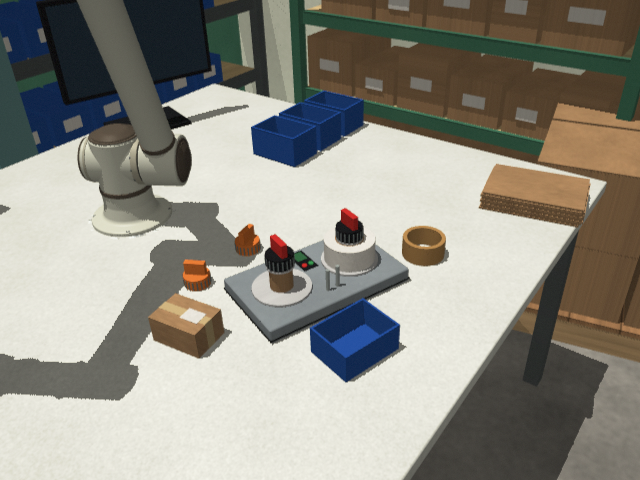

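View pics/top0.png

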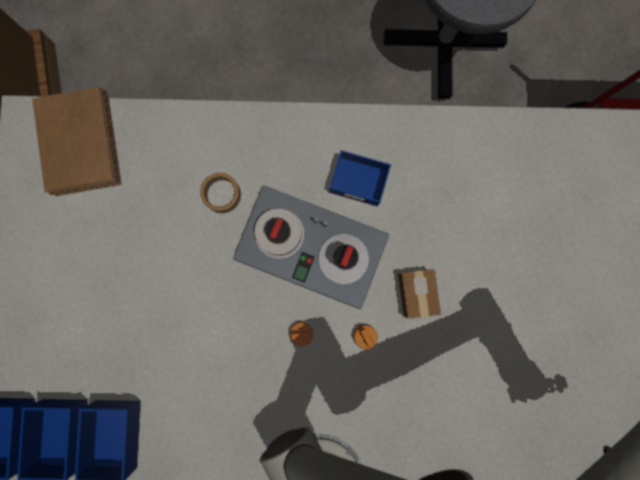

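The cap I want could be mistaken for any of these:
- Scene (279,258) / top (346,257): black and red cap on the thin brown core. This one fits the description.
- Scene (348,228) / top (279,231): the cap on the full white roll.
- Scene (196,275) and (248,240) / top (365,336) and (300,333): orange look-alikes on the table.

Next I'll measure it and take a close crop.

```bash
cat >> h.py <<'E'
def ray(n,u,v,z):
    c=arm.camera_params(n);K=c["camera_matrix"];E=c["extrinsics"]
    d=E[:3,:3].T@np.linalg.solve(K,[u,v,1.]);o=-E[:3,:3].T@E[:3,3]
    return o+d*(z-o[2])/d[2]
def deproj(n,u,v,z):
    c=arm.camera_params(n);K=c["camera_matrix"];E=c["extrinsics"]
    p=np.linalg.solve(K,np.array([u,v,1.]))*z
    return E[:3,:3].T@(p-E[:3,3])
E
python3 - <<'E'
from h import *
for n in("scene","top"):
    f=np.load(n+"0.npz");p=f["p"];d=f["d"]
    hsv=cv2.cvtColor(p,cv2.COLOR_RGB2HSV)
    m=(((hsv[...,0]<5)|(hsv[...,0]>174))&(hsv[...,1]>170)&(hsv[...,2]>90)).astype(np.uint8)
    k,l,st,ce=cv2.connectedComponentsWithStats(m)
    for i in range(1,k):
        if st[i,4]<60: continue
        ys,xs=np.where(l==i)
        P=np.array([deproj(n,x,y,d[y,x]) for x,y in zip(xs,ys)])
        c=cv2.minAreaRect(np.c_[xs,ys].astype(np.float32))
        top=P[P[:,2]>np.percentile(P[:,2],95)-6]
        print(n,ce[i],st[i],c,"zmax",P[:,2].max(),"topmean",top.mean(0))
        if n=="top":
            W=np.array([ray(n,x,y,150)[:2] for x,y in zip(xs,ys)],np.float32)
            print(" ray z150",W.mean(0),cv2.minAreaRect(W),cv2.fitLine(W,2,0,.01,.01).ravel())
f=np.load("top0.npz");p=f["p"];hsv=cv2.cvtColor(p,cv2.COLOR_RGB2HSV)
# housing corners
for q in [(263,186),(388,234),(361,307),(234,259)]: print(q,ray("top",*q,34))
a=np.load("scene0.npz")["p"][190:320,220:400]
b=p[180:310,230:390]
cv2.imwrite("pics/crop.png",np.hstack([cv2.resize(a,(400,300),interpolation=2),cv2.resize(b,(370,300),interpolation=2)])[:,:,::-1])
E
```

```text
scene [348.84705882 219.19607843] [341 209  17  22 255] ((348.9461669921875, 219.06924438476562), (23.68056297302246, 13.506691932678223), 37.87498474121094) zmax 155.17856713175183 topmean [600.76233592 107.98812809 150.76514404]
scene [278.23773585 246.20377358] [270 235  17  24 265] ((278.0000305175781, 246.00001525878906), (25.45584487915039, 12.727920532226562), 45.0) zmax 155.02753355504132 topmean [542.56185417 -51.18323742 150.98963795]
top [275.98913043 227.89130435] [271 220  11  17  92] ((275.92242431640625, 228.18104553222656), (5.25225830078125, 18.251596450805664), 23.198591232299805) zmax 158.14893875969486 topmean [598.67608045 110.27960637 153.65016604]
 ray z150 [599.1199  110.46074] ((598.4913940429688, 110.58256530761719), (11.819633483886719, 41.048828125), 68.50202178955078) [ 9.21376348e-01 -3.88671666e-01  5.99119812e+02  1.10460724e+02]
top [346.58119658 255.7008547 ] [341 246  12  20 117] ((346.65521240234375, 255.86207580566406), (5.942251205444336, 19.683704376220703), 21.801406860351562) zmax 158.6065677437764 topmean [540.01801626 -48.60713856 153.72141056]
 ray z150 [540.1628   -48.894093] ((539.830322265625, -49.07847595214844), (13.256852149963379, 44.13088607788086), 69.19354248046875) [ 9.2885828e-01 -3.7043530e-01  5.4016278e+02 -4.8894093e+01]
(263, 186) [717.65277298 154.24647161  34.        ]
(388, 234) [ 603.882311   -159.64459212   34.        ]
(361, 307) [422.58307258 -94.89608103  34.        ]
(234, 259) [533.29231479 220.12059776  34.        ]
```

View pics/crop.png

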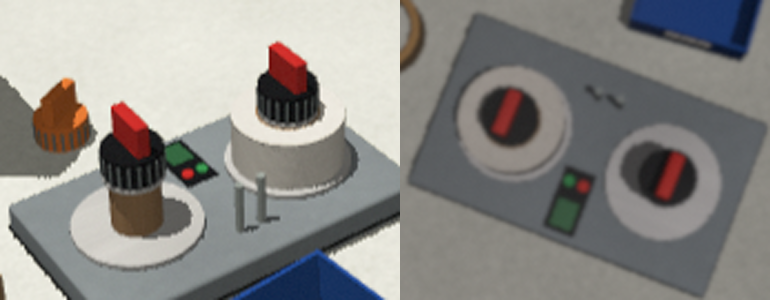

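Both crops show the target clearly: the cap on the thin brown core, in front-left in the scene view and on the right in the top view. The two caps measure 170 mm apart, as given, and the bar tops are at z ≈ 152. Next I'll work out the approach.

```bash
python3 - <<'E'
from h import *
s=arm.read_state();Rm=R.from_quat(s["ee_rot"]).as_matrix();print(Rm.round(3))
a=np.degrees(np.arctan2(Rm[1,0],Rm[0,0]));print("jaw yaw",a)
for t in(69.7,-110.3):
    print(t,"turn z rad",np.radians((t-a+180)%360-180))
print(np.array([541,-50,230])-s["position"])
E
```

```text
[[-0.277 -0.001 -0.961]
 [ 0.961  0.002 -0.277]
 [ 0.002 -1.     0.   ]]
jaw yaw 106.07947029929066
69.7 turn z rad -0.6349415368541089
-110.3 turn z rad 2.5066511167356835
[ 3.67922050e+02  5.50026834e+02 -3.14234349e-01]
```

```bash
python3 -m creep '[[[368,550,0],[0,0,2.507],1],[[368,550,0],[0,0,2.507],1],[[368,550,0],[0,0,2.507],1],[[368,550,0],[0,0,2.507],1],[[368,550,0],[0,0,2.507],1],[[368,550,0],[0,0,2.507],1],[[368,550,0],[0,0,2.507],1],[[368,550,0],[0,0,2.507],1],[[368,550,0],[0,0,2.507],1],[[368,550,0],[0,0,2.507],1],[[368,550,0],[0,0,2.507],1],[[368,550,0],[0,0,2.507],1]]'
python3 - <<'E'
from h import *
s=arm.read_state();Rm=R.from_quat(s["ee_rot"]).as_matrix();print(Rm.round(3),s["joints"].round(3))
a=np.degrees(np.arctan2(Rm[1,0],Rm[0,0]));print("jaw yaw",a,np.radians((-110.3-a+180)%360-180),np.array([541,-50,230])-s["position"])
E
```

```text
clock: 1.1
position: [451.7, -182.9, 231.2]
ee_rot: [-0.076, 0.703, -0.703, 0.076]
contact_force: [1.2, 0.1, -0.4]
gripper_width: 85.2
[[-0.977 -0.     0.215]
 [-0.215  0.    -0.977]
 [ 0.    -1.    -0.   ]] [-0.051  0.149 -0.319 -0.    -1.103  0.267]
jaw yaw -167.60412007240828 1.0001455702216961 [ 89.34940295 132.89162545  -1.227079  ]
```

```bash
python3 -m creep '[[[89,133,0],[0,0,1.0],1],[[89,133,0],[0,0,1.0],1],[[89,133,0],[0,0,1.0],1],[[89,133,0],[0,0,1.0],1],[[89,133,0],[0,0,1.0],1],[[89,133,0],[0,0,1.0],1],[[89,133,0],[0,0,1.0],1],[[89,133,0],[0,0,1.0],1],[[89,133,0],[0,0,1.0],1],[[89,133,0],[0,0,1.0],1]]'
cat >> h.py <<'E'
def wrist(tag):
    s=arm.read_state();p,d=arm.get_image("wrist");cv2.imwrite(f"pics/{tag}.png",p[:,:,::-1])
    c=arm.camera_params("wrist");T=np.eye(4);T[:3,:3]=R.from_quat(s["ee_rot"]).as_matrix();T[:3,3]=s["position"]
    return s,p,d,c["camera_matrix"],T@c["T_tool_cam"]
def redbar(p,d,K,T,zt=152):
    hsv=cv2.cvtColor(p,cv2.COLOR_RGB2HSV)
    m=(((hsv[...,0]<5)|(hsv[...,0]>174))&(hsv[...,1]>150)&(hsv[...,2]>60)).astype(np.uint8)
    k,l,st,ce=cv2.connectedComponentsWithStats(m)
    for i in range(1,k):
        if st[i,4]<300: continue
        ys,xs=np.where(l==i);z=d[ys,xs]
        P=(T[:3,:3]@(np.linalg.solve(K,np.c_[xs,ys,np.ones(len(xs))].T)*z)).T+T[:3,3]
        zt=np.percentile(P[:,2],90);top=P[abs(P[:,2]-zt)<4]
        r=cv2.minAreaRect(top[:,:2].astype(np.float32))
        v=cv2.boxPoints(r);e=max([v[1]-v[0],v[2]-v[1]],key=np.linalg.norm)
        a=np.degrees(np.arctan(e[1]/e[0]))
        print("px",ce[i].round(),st[i],"ztop",zt.round(1),"rect",np.round(r[0],1),np.round(r[1],1),"bar yaw",round(a,1))
E
python3 - <<'E'
from h import *
s,p,d,K,T=wrist("w1")
Rm=R.from_quat(s["ee_rot"]).as_matrix()
print(s["position"],"jaw",np.degrees(np.arctan2(Rm[1,0],Rm[0,0])),s["joints"].round(3))
redbar(p,d,K,T)
E
```

```text
clock: 1.93
position: [540.0, -51.9, 230.9]
ee_rot: [-0.401, 0.582, -0.582, 0.401]
contact_force: [0.4, 0.3, 0.2]
gripper_width: 85.8
[539.99984955 -51.90679235 230.92075847] jaw -110.85576234052304 [ 0.203  0.245 -0.195 -0.    -1.131  1.004]
px [320. 250.] [ 310  217   21   65 1270] ztop 153.1 rect [539.5 -47.7] [13.3 44.9] bar yaw -21.5
px [ 59. 251.] [ 47 221  25  63 427] ztop 153.1 rect [597.9 111.4] [11.2 43. ] bar yaw -25.5
```

View pics/w1.png

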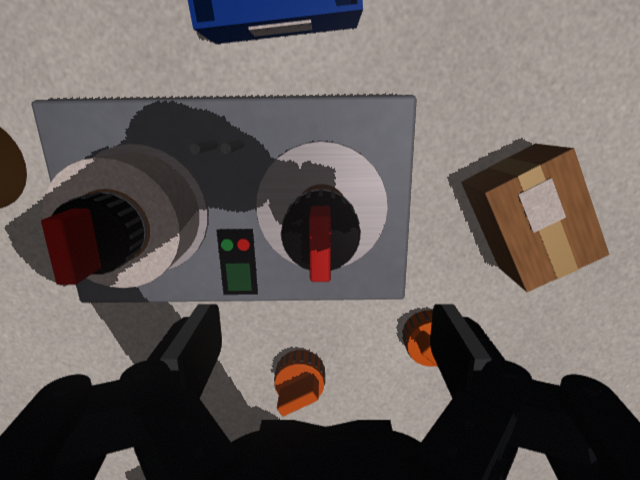

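The wrist view puts the target bar at px (320,250), with the jaws across it and a bar yaw of -21° that matches. The carton and the other cap are clear of the fingers. I'll go down now.

```bash
python3 -m creep '[[[0,2,-35],[0,0,0],1],[[0,2,-65],[0,0,0],1],[[0,2,-90],[0,0,0],1],[[0,2,-103],[0,0,0],1],[[0,2,-103],[0,0,0],1],[[0,2,-103],[0,0,0],1]]'
python3 - <<'E'
from h import *
s,p,d,K,T=wrist("w2");print(s["position"]);redbar(p,d,K,T)
E
```

```text
clock: 2.48
position: [540.2, -50.1, 128.0]
ee_rot: [-0.402, 0.582, -0.582, 0.401]
contact_force: [0.1, -0.6, 0.2]
gripper_width: 85.4
[540.19334913 -50.14488526 128.02932552]
px [320. 338.] [ 302  287   36  104 3600] ztop 152.9 rect [539.9 -47.3] [13.2 45.8] bar yaw -20.1
```

View pics/w2.png

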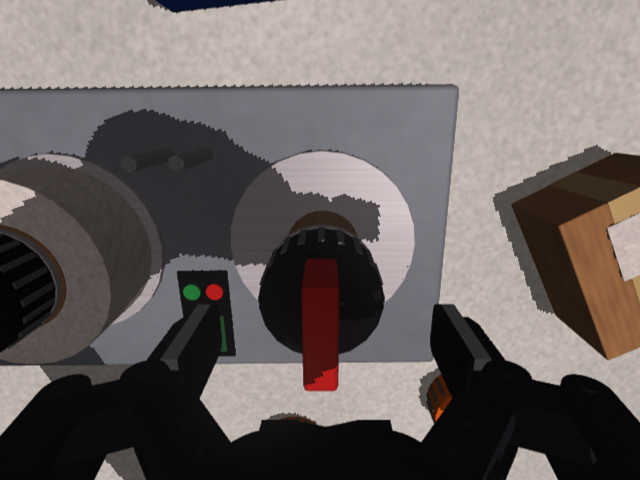

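The bar (px 302–338) is centred between the fingers (inner edges about 205 and 440). I'll close on it.

```bash
python3 -m creep '[[[0,1,-1],[0,0,0],-1],[[0,1,-1],[0,0,0],-1],[[0,1,-1],[0,0,0],-1],[[0,1,-1],[0,0,0],-1],[[0,1,-1],[0,0,0],-1],[[0,1,-1],[0,0,0],-1],[[0,1,-1],[0,0,0],-1],[[0,1,-1],[0,0,0],-1],[[0,1,-1],[0,0,0],-1]]'
python3 - <<'E'
from h import *
s,p,d,K,T=wrist("w3");print(s["position"],s["wrist_torque"],s["contact_force"],s["gripper_width"]);redbar(p,d,K,T)
E
```

```text
clock: 3.28
position: [540.5, -48.9, 127.6]
ee_rot: [0.402, -0.581, 0.582, -0.402]
contact_force: [-1.3, 0.9, 2.1]
gripper_width: 13.1
[540.49978029 -48.85199201 127.64175135] [ 0.23822299  0.15885776 -0.05748913] [-1.31933847  0.89371257  2.10486192] 13.102888993997688
px [326. 337.] [ 308  286   36  105 3566] ztop 153.0 rect [539.6 -48.4] [13.4 46. ] bar yaw -20.8
```

View pics/w3.png

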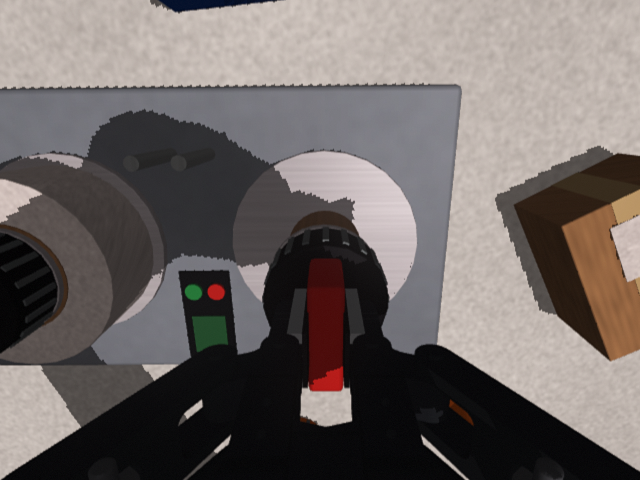

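The fingers have the bar at 13–14 mm opening with low force. I'll try turning anticlockwise (+z), in small steps.

```bash
python3 -m creep '[[[0,0,0],[0,0,0.05],-1],[[0,0,0],[0,0,0.1],-1],[[0,0,0],[0,0,0.15],-1],[[0,0,0],[0,0,0.2],-1],[[0,0,0],[0,0,0.25],-1],[[0,0,0],[0,0,0.25],-1]]'
python3 - <<'E'
from h import *
s,p,d,K,T=wrist("w4");Rm=R.from_quat(s["ee_rot"]).as_matrix()
print(s["position"],"jaw",np.degrees(np.arctan2(Rm[1,0],Rm[0,0])),s["wrist_torque"],s["contact_force"],s["gripper_width"]);redbar(p,d,K,T)
E
```

```text
clock: 3.83
position: [540.3, -49.2, 127.6]
ee_rot: [0.472, -0.527, 0.527, -0.472]
contact_force: [-1.0, -0.5, 2.7]
gripper_width: 12.9
[540.32379949 -49.2247758  127.63123552] jaw -96.29476286559863 [-0.23139799  0.19669803  0.01047609] [-0.97035354 -0.49814788  2.69995944] 12.856528026615962
px [326. 331.] [ 307  259   38  132 3979] ztop 153.0 rect [539.8 -49.1] [13.8 46.2] bar yaw -6.6
```

The bar followed by 0.25 rad with no torque. That's past where a stop would be, so this is the free direction. Continuing to about 0.9 rad.

```bash
python3 -m creep '[[[0,0,0],[0,0,0.07],-1],[[0,0,0],[0,0,0.14],-1],[[0,0,0],[0,0,0.21],-1],[[0,0,0],[0,0,0.28],-1],[[0,0,0],[0,0,0.35],-1],[[0,0,0],[0,0,0.42],-1],[[0,0,0],[0,0,0.49],-1],[[0,0,0],[0,0,0.56],-1],[[0,0,0],[0,0,0.62],-1],[[0,0,0],[0,0,0.65],-1],[[0,0,0],[0,0,0.65],-1],[[0,0,0],[0,0,0.65],-1]]'
python3 - <<'E'
from h import *
s,p,d,K,T=wrist("w5");Rm=R.from_quat(s["ee_rot"]).as_matrix()
print(s["position"],"jaw",np.degrees(np.arctan2(Rm[1,0],Rm[0,0])),s["wrist_torque"],s["contact_force"],s["gripper_width"]);redbar(p,d,K,T)
E
```

```text
clock: 4.88
position: [540.7, -48.6, 127.6]
ee_rot: [-0.615, 0.349, -0.349, 0.615]
contact_force: [-0.5, 1.2, 3.8]
gripper_width: 12.6
[540.71565933 -48.60319584 127.62485105] jaw -59.16746816869607 [0.49867744 0.05630807 0.07174103] [-0.50486463  1.21358884  3.76333673] 12.596851585749443
px [325. 337.] [ 307  285   37  106 3600] ztop 153.0 rect [539.9 -48.9] [46.  13.5] bar yaw 31.1
```

The bar is now at 31.1°, from -20.6°, which is a 0.90 rad turn with no stop met. I'll lift gently first.

```bash
python3 -m creep '[[[0,0,3],[0,0,0],-1],[[0,0,6],[0,0,0],-1],[[0,0,10],[0,0,0],-1],[[0,0,14],[0,0,0],-1],[[0,0,14],[0,0,0],-1]]'
python3 - <<'E'
from h import *
s,p,d,K,T=wrist("w6")
print(s["position"],s["wrist_torque"],s["contact_force"],s["gripper_width"]);redbar(p,d,K,T)
E
```

```text
clock: 5.35
position: [540.4, -48.8, 142.0]
ee_rot: [-0.615, 0.349, -0.349, 0.615]
contact_force: [0.8, 2.6, 0.1]
gripper_width: 12.8
[540.40154247 -48.81382195 141.98358517] [ 0.93653524 -0.06587212 -0.0374494 ] [0.79435306 2.61053053 0.10285824] 12.791797896264017
px [325. 337.] [ 307  286   37  105 3581] ztop 167.3 rect [539.5 -49.3] [46.6 13.5] bar yaw 30.9
```

The cap rises with the tool (bar top 153 → 167) and no resistance. Continuing to about 100 mm.

```bash
python3 -m creep '[[[0,0,8],[0,0,0],-1],[[0,0,18],[0,0,0],-1],[[0,0,29],[0,0,0],-1],[[0,0,40],[0,0,0],-1],[[0,0,51],[0,0,0],-1],[[0,0,62],[0,0,0],-1],[[0,0,72],[0,0,0],-1],[[0,0,80],[0,0,0],-1],[[0,0,85],[0,0,0],-1],[[0,0,87],[0,0,0],-1],[[0,0,87],[0,0,0],-1],[[0,0,87],[0,0,0],-1]]'
python3 -m creep '[[[0,0,0],[0,0,0],-1],[[0,0,0],[0,0,0],-1],[[0,0,0],[0,0,0],-1],[[0,0,0],[0,0,0],-1]]'
python3 - <<'E'
from h import *
s,p,d,K,T=wrist("w7")
print(s["position"],s["wrist_torque"],s["contact_force"],s["gripper_width"],abs(s["joint_vel"]).max());redbar(p,d,K,T)
p,_=arm.get_image("scene");cv2.imwrite("pics/s7.png",cv2.resize(p[140:390,130:470],(800,588))[:,:,::-1])
E
```

```text
clock: 6.4
position: [539.9, -49.0, 227.9]
ee_rot: [0.615, -0.349, 0.348, -0.615]
contact_force: [-0.5, -0.2, -1.1]
gripper_width: 12.9
clock: 6.73
position: [540.2, -49.0, 228.0]
ee_rot: [0.615, -0.349, 0.349, -0.615]
contact_force: [-1.0, -0.7, -1.4]
gripper_width: 12.6
[540.15152813 -48.95589848 227.97584774] [ 0.01958321  0.04814624 -0.02039022] [-1.04589116 -0.72301137 -1.37171234] 12.610893350786565 0.0026853318325376343
px [112.  20.] [  84    0   65   49 1410] ztop 153.3 rect [595.5 113.7] [13.3 37.8] bar yaw -21.1
px [325. 339.] [ 308  288   35  103 3398] ztop 253.4 rect [539.3 -49.2] [45.8 13.5] bar yaw 31.6
```

View pics/s7.png

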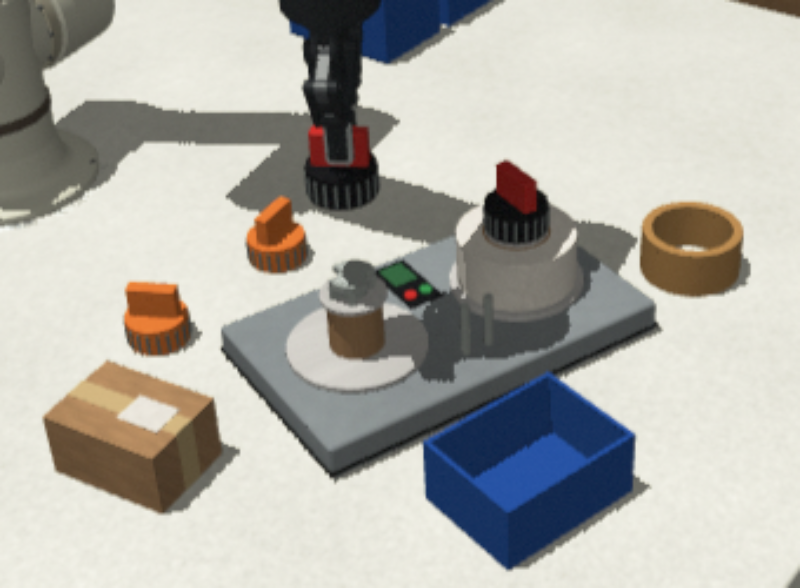

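View pics/w7.png

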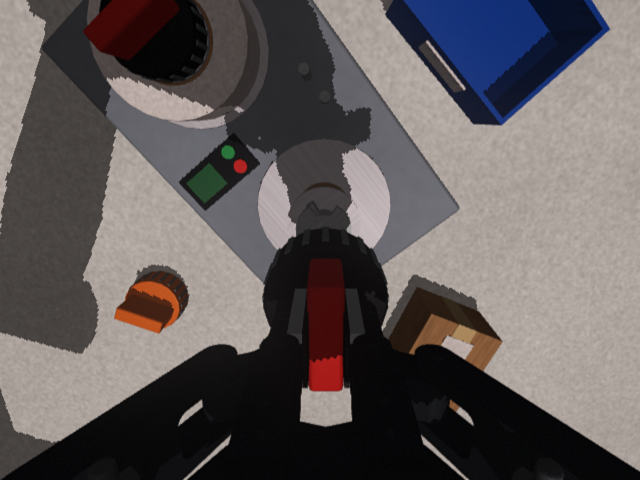

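The scene crop shows the cap held upright (340,170) above the exposed spindle (355,285). The wrist view shows the bar still square in the pads (325,339), at z 253 (100 mm up). The other cap and the bystanders look unmoved.

```bash
python3 -c "
from bench import arm
print(arm.job_done())"
```

```text
the job is handed in; nothing more can be done
None
```

I took the lock cap off the bare-core spindle and handed the job in with it still gripped about 100 mm above its seat. No verdict was reported.

- **Turning:** I gripped the red bar and turned it anticlockwise. It was free in that direction, so I never needed to try the other way. It went about 0.90 rad without meeting a stop, then lifted straight up without resistance.
- **Last checks on the cap:** The bar top was at z ≈ 253 mm, up from 153 mm. The bar centre was within about 2 mm of where the cap sat. It looked upright and still, with the fingers 12.6 mm open on it.
- **Last checks on the rest:** The other cap's bar still reads a yaw of -21°. Its position as measured near the image edge differs by about 4 mm between views, which I put down to it being partly out of view. The tape, carton and bin look unmoved in the scene picture, though I didn't measure them.
- **Disagreement:** The pads read 12.6–13.1 mm on a 14 mm bar. The grip held without slipping, so I took this as sensor offset.

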